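# Zero the coffee grinder and open it nine clicks

### The arm

A 6-joint arm with a two-finger parallel gripper is mounted at the origin on the work surface. World frame = base frame: x ahead of the robot, y to its left, z up, the work surface at z = 0. Lengths are in mm, angles in rad, forces in N, time in s.
With the tool pointing down it reaches from about 275 to 1000 mm from the base axis. Payload 8.4 kg.
Tool frame: the origin (TCP) lies at the very end of the fingers, on their centre line; the grasp point (between the pads) lies 19 mm behind it; z points along the fingers, y is the direction in which the jaws open and shut (so a half turn about z gives the same grasp; the last joint's range is limited). The gripper opens to 85 mm and grips with 20 to 120 N. Pads are 22 mm wide; open, the fingers measure 114 mm over their backs; the gripper's body (76 mm by 85 mm) begins 54 mm behind the grasp point. The pads swing forward as they close: fully open they stand 13 mm farther back than shut.
Start: joints at [-1.261, 0.353, 1.633, -0, 1.155, -0.002], TCP at [191.731, -594.867, 231.281] pointing down, gripper open.
Joint ranges: [-2.63, 2.63], [-0.92, 2.1], [0.06, 2.66], [-1.3, 4.44], [0, 2.69], [-3.02, 3.02]. Speed limits (rad/s): [2.22, 2.22, 2.79, 3.14, 3.14, 3.14].

### API

Orientations are given as [roll, pitch, yaw] about the fixed x, y, z axes, in that order (R = Rz(yaw) Ry(pitch) Rx(roll)).
In Python, from rig import r, vision gives the robot as it stands.
- The arm moves only by the tool move_arm, never from a script. Its argument "series" is text: rows parted by semicolons, each of 7 numbers parted by spaces: the closure, from -1 (fully open) to 1 (shut), then the shift along the tool's x, y, z in units of 40 mm (1.0 is 40 mm), then the turn, a rotation vector about the tool's x, y, z in degrees. In form: grip tx ty tz ax ay az; .... A call has 1 to 20 rows; each row shifts and turns the pose as measured when the row begins, along the tool's axes as they then stand; what a row does not reach is not made up. A row lasts 1/8 s, in which the tool goes at most 62.5 mm and 10.7 degrees, less where a joint would pass 70% of its speed; a pose out of reach is approached as far as the arm can. A call is refused whole if a number of a shift passes 1 or a number of a turn 10.7, either way. A call with a gripper value outside its range is refused whole. The fingers move at their own pace and stop on an object; "grip_force" is the grip in N (left out, the last holds). Time passes only in rows, so rows that do not move let the fingers close. It gives the time, the measured TCP pose, the force and the opening at its end, in the units of the state.
- r.sense(): the state, without advancing time (a new reading comes with each control period).
- vision.grab_frame(name): name is "scene" or "side" or "wrist"; returns the picture (480x640x3 uint8, red, green, blue); there is no depth.
- vision.camera_params(name): a dict with "fx", "fy", "cx", "cy" (pixels), "position" and "rotation" of the camera in the world. Camera axes: x right, y up, looking along -z (the intrinsics and any distortion apply to the point x, -y, -z); pixel columns grow to the right and rows downward; lengths in mm; the calibration is good to about 2 mm. A picture is of the moment at which its call begins: read the wrist's pose just before it. camera_params takes no time and is no camera call; for the wrist camera it gives the pose at the moment of the call.
- r.sign_off(): hands the job in, once; it reports no verdict.
The state is a dict: "clock": time; "qpos": joint angles; "qvel": joint speeds; "joint_efforts": joint torques, N m; "eef_pos": TCP position; "tcp_rot": TCP orientation; "contact_force": force on the tool from outside, world axes, zero at the start; "wrist_torque": the same for the moment, N m; "opening": opening from 0.0 (shut) to 1.0 (fully open).
Only numpy, scipy, OpenCV 4.12 (cv2) and the standard library are available. Lean on these libraries where they do the work, as an engineer would, in place of code of your own. Each camera call takes 0.05 s, during which the arm holds its last target. There are 200 camera calls.

### The job

Set the coffee grinder for the press pot: wind the dial on its top gently clockwise (seen from above) until you feel the burrs touch, without forcing it past that, then open it exactly nine clicks anticlockwise and let go. Leave everything else on the shelf where it is.

Things in the scene. Friction and masses are not known exactly. Their poses are not given: they have to be found in the camera images.
- grinder: A grey single-dose coffee grinder, 205 x 135 mm on its foot and 262 mm high with its dial, fixed to the shelf. Origin: centre of its underside; its front (spout side) faces its own -x, z up. Its flat top plate is at z = 218 mm; nothing on it but the dial stands higher than that.
- dial_grip (a point): Centre of the adjusting dial at the height to grip it: (-35, 0, 246) mm in the grinder's frame; it does not turn with the dial. The dial is a round ribbed aluminium collar, 58 mm across, from 226 to 262 mm above the shelf, with a bean throat in its middle, on an upright axis. Fingers may reach down to 220 mm beside it, and nothing else stands above that height near it.
- dial_top (a point): Centre of the dial's top, 262 mm above the shelf (does not turn). The dial has 24 clicks a turn, 15 degrees (0.262 rad) each; anticlockwise from above opens, clockwise closes. It starts at rest on a click, about 7 to 17 clicks open. Passing a click takes 0.13 to 0.23 N m; let go less than half a click off, it snaps to the nearest. More than about 1.5 rad needs a fresh grasp.
- dial_foot (a point): Centre of the dial's underside, 226 mm above the shelf (does not turn). At click 0 the burrs touch inside, a firm stop felt as torque rising at 5 N m per rad; let go there, the dial rests at click 0. The dark screw on the dial's rim shows it turning but is clamped on at any angle: only the felt stop tells where click 0 is.
- neck (a joint): Wind-up, in rad, of the 12 mm high threaded neck that carries the dial: 0 when free, negative when the dial is wrung clockwise, 5 N m per rad. Passing clicks winds it under 0.06 either way. Wrung past -0.16 (0.8 N m, three times the effort of a click) against the stop, the burrs jam.
- gap (a joint): Height of the upper burr above burr touch, in m: 0 at touch, plus 0.00002 for each click open, so 0.00018 at nine clicks. It is hidden inside, and its reading is too coarse to tell clicks: feel the stop and count instead.
- cup: A steel dosing cup, 54 mm wide, 52 mm high, standing on the grinder's foot under the spout. Leave it. Origin: centre of its underside.
- dust_lid: The grinder's black dust lid, 66 mm wide, 32 mm high with its grip, lying on the shelf before the grinder. Leave it. Origin: centre of its underside.
- clip: A steel spring clip, about 95 mm long, 30 mm high, lying before the grinder. Leave it. Origin: its underside.
- tin: A green plastic cartridge tin with a press-button lid, 128 x 88 x 46 mm. Leave it. Origin: centre of its underside.
- console: A black handheld console, 185 x 85 x 20 mm, lying flat. Leave it. Origin: centre of its underside.
- cactus: A small cactus in a white ceramic pot, 86 mm wide, 152 mm high. Leave it. Origin: centre of its underside.
- jar: A clear glass bean jar with a steel twist cap, 90 mm wide, 134 mm high. Leave it. Origin: centre of its underside.
There are look-alikes about, which are no part of the job. Leave any blue or turquoise look-alike of the clip alone.

How it is judged (in metres and radians):
On the way:
1. the dial has been wound clockwise until the burrs touch (value of joint gap below 6e-06 m), for 0.2 s.
At the end, for the whole second after the job is handed in: After burr touch, the dial rests on the ninth click open (within 0.4 of a click: burr gap 0.172 to 0.188 mm) and is still; the cup, dust lid, clip, tin, console, cactus and jar stand upright within 20 mm of where they were (value of joint gap between 0.000172 and 0.000188 m and velocity of joint gap between -1e-05 and 1e-05 m/s and distance of each of cup, dust_lid, clip, tin, console, cactus, jar from where it was at the start of the episode below 0.02 m and angle between each of cup, dust_lid, clip, tin, console, cactus, jar's own z axis and vertical below 0.15 rad).
It fails at once if the dial is forced against burr touch with more than 0.8 N m, jamming the burrs (value of joint neck below -0.16 rad).
It fails at once if another thing on the shelf is knocked more than 20 mm away or tipped (distance of any of cup, dust_lid, clip, tin, console, cactus, jar from where it was at the start of the episode above 0.02 m or angle between any of cup, dust_lid, clip, tin, console, cactus, jar's own z axis and vertical above 0.3 rad).
It also fails if it takes over 72 s, if anything falls off the work surface, if the arm or the gripper's body presses on something with over 40 N, if the wrist force passes 120 N, or if a joint passes its speed limit or range.

## Working session

There is one attempt and no reset: what is moved stays moved. The work goes in short steps, Python scripts to look and compute and a tool call to move; the robot and the scene stay as the last step left them, time stands still between calls to the robot, and variables do not carry over. Pictures are saved under pics/ and viewed, about 8 in all and at most 12, crops included, and the job is handed in when it is done.

Besides the shell and the picture viewer there is one more tool, called after "Emit:" by a JSON object that holds its "method" and its "body", one argument or row to a line. move_arm: Moves the arm, as the interface text tells. Its arguments: {"type":"object","properties":{"series":{"type":"string"},"grip_force":{"type":"number"}},"required":["series"]}

```bash
mkdir -p pics; ls; python3 - <<'E'
from rig import r, vision
import cv2,numpy as np
for n in("scene","side"):
    f=vision.grab_frame(n); cv2.imwrite(f"pics/{n}0.png",f[:,:,::-1]); p=vision.camera_params(n); print(n,p)
print(r.sense())
E
```

```text
pics
scene {'fx': 521.2542272377423, 'fy': 521.2542272377423, 'cx': 317.31317431949094, 'cy': 236.42180609763477, 'position': array([1153.0905423 ,  499.32597581, 1342.02895418]), 'rotation': array([ 0.60994666, -0.01519522,  2.28424118])}
side {'fx': 582.1256726320096, 'fy': 582.1256726320096, 'cx': 334.0181520875736, 'cy': 237.5626366068455, 'position': array([ 128.67958773,  960.92794755, 1136.72228612]), 'rotation': array([ 0.82362554,  0.01455876, -2.76631181])}
{'clock': 0.1, 'qpos': array([-1.26139407e+00,  3.53589560e-01,  1.63406119e+00, -1.37817441e-05,
        1.15518921e+00, -2.38126289e-03]), 'qvel': array([-0.00165965, -0.0012015 , -0.00154773,  0.00018529,  0.0003891 ,
       -0.00115479]), 'joint_efforts': array([-1.00492209e-03, -6.06361556e+01, -3.42817318e+01,  4.07518337e-05,
        3.81680700e-03, -2.31473997e-06]), 'eef_pos': array([ 191.600448  , -594.46012355,  230.62947288]), 'tcp_rot': array([-3.14034532e+00,  9.63136579e-06,  3.11789097e-01]), 'contact_force': array([0.30083723, 0.1795844 , 0.24949841]), 'wrist_torque': array([-0.02248239, -0.01963672,  0.01955569]), 'opening': 1.0005885087337398}
```

View pics/scene0.png

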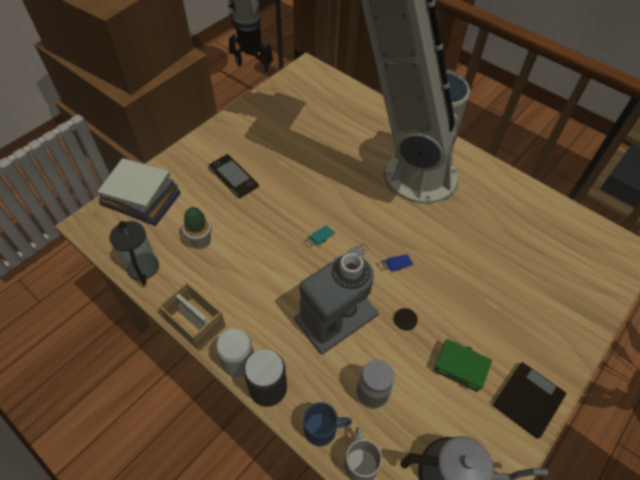

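View pics/side0.png

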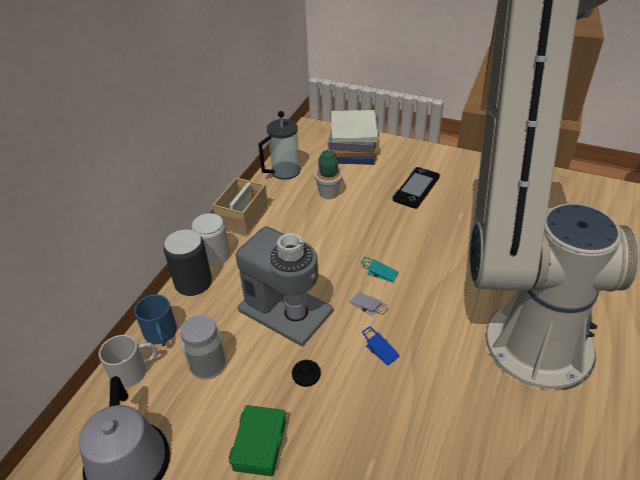

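The scene view shows one grinder. Its dial is at about (351,266) in the scene view and (291,252) in the side view. The cup is under the spout, and there are three clips: grey at side (368,303), and turquoise and blue look-alikes. I'll enlarge the dial in both views.

```bash
python3 - <<'E'
import cv2,numpy as np
a=cv2.imread("pics/scene0.png")[235:335,290:390];b=cv2.imread("pics/side0.png")[220:320,235:335]
cv2.imwrite("pics/crop1.png",np.hstack([cv2.resize(i,(400,400),interpolation=cv2.INTER_CUBIC) for i in(a,b)]))
E
```

```text
(no output)
```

View pics/crop1.png

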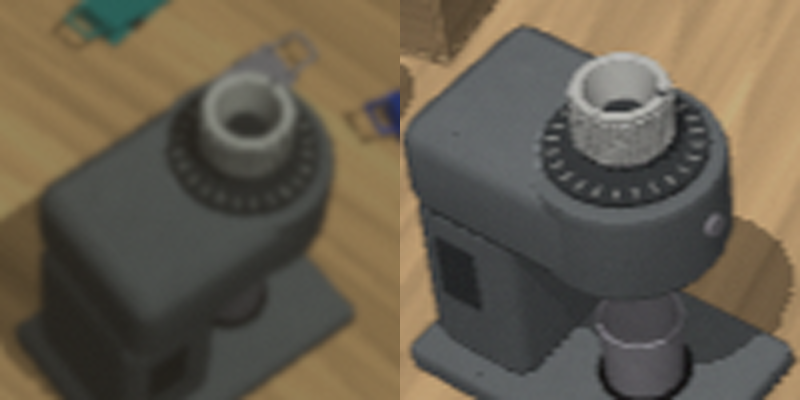

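The dial is the pale ribbed collar with the throat. Its top centre is about (352,262) in the scene view and (290.3,241.8) in the side view.

```bash
cat > h.py <<'E'
import numpy as np
from scipy.spatial.transform import Rotation as R
def ray(p,u,v):
    d=R.from_euler('xyz',p["rotation"]).apply([(u-p["cx"])/p["fx"],-(v-p["cy"])/p["fy"],-1]); return np.array(p["position"]),d/np.linalg.norm(d)
def tri(a,b):
    (p,d),(q,e)=a,b; s=np.linalg.lstsq(np.c_[d,-e],q-p,rcond=None)[0]
    A,B=p+s[0]*d,q+s[1]*e; return (A+B)/2,np.linalg.norm(A-B)
def plane(a,z): return a[0]+a[1]*(z-a[0][2])/a[1][2]
E
python3 - <<'E'
from rig import vision
from h import *
s,d=vision.camera_params("scene"),vision.camera_params("side")
a,b=ray(s,352.2,261.8),ray(d,290.3,241.8)
print(tri(a,b),plane(a,262),plane(b,262))
print("rear",plane(ray(d,235+128/4,220+27/4),218),plane(ray(d,235+8/4,220+130/4),218))
w=vision.camera_params("wrist");print(w)
E
```

```text
(array([572.1179932 , 131.50062569, 260.75404178]), np.float64(1.3359294299879523)) [572.31972111 131.31003572 262.        ] [571.61251887 133.49308601 262.        ]
rear [667.641842    63.83543331 218.        ] [692.42223673 166.78527099 218.        ]
{'fx': 351.249272203501, 'fy': 351.249272203501, 'cx': 319.56305648867885, 'cy': 239.0479996364951, 'position': array([ 261.38936865, -572.25364748,  373.31527359]), 'rotation': array([-0.28671018,  0.00262416, -1.25964079])}
```

Emit:
{"method": "move_arm", "body": {
  "series": "-1 0 0 -1 0 0 0; -1 0 0 -1 0 0 0; -1 0 0 -1 0 0 0; -1 0.5 -0.5 -0.5 0 0 0; -1 0.9 -0.9 0 0 0 0; -1 0.9 -0.9 0 0 0 0; -1 0.9 -0.9 0 0 0 0; -1 0.9 -0.9 0 0 0 0; -1 0.9 -0.9 0 0 0 0; -1 0.9 -0.9 0 0 0 0; -1 0.9 -0.9 0 0 0 0; -1 0.9 -0.9 0 0 0 0; -1 0.9 -0.9 0 0 0 0; -1 0.9 -0.9 0 0 0 0; -1 0.9 -0.9 0 0 0 0; -1 0.9 -0.9 0 0 0 0; -1 0.9 -0.9 0 0 0 0; -1 0.9 -0.9 0 0 0 0; -1 0.5 -0.5 0 0 0 0; -1 0 0 0 0 0 0",
  "grip_force": 60
}}

```text
clock: 2.6
eef_pos: [550.6, 113.7, 372.3]
tcp_rot: [-3.133, 0.002, 0.31]
contact_force: [0.4, 0.9, -0.2]
opening: 0.997
```

Emit:
{"method": "move_arm", "body": {
  "series": "-1 0.63 -0.27 0 0 0 -10; -1 0 0 0 0 0 -10.6; -1 0 0 0 0 0 -10.6; -1 0 0 0 0 0 -10.6; -1 0 0 0 0 0 -10.6; -1 0 0 0 0 0 -10.6; -1 0 0 0 0 0 -10.6; -1 0 0 0 0 0 -10.6; -1 0 0 0 0 0 -10.6; -1 0 0 0 0 0 -10.6; -1 0 0 0 0 0 -10.6; -1 0 0 0 0 0 -10.6; -1 0 0 0 0 0 -10.6; -1 0 0 0 0 0 -10.6; -1 0 0 0 0 0 -10.6; -1 0 0 0 0 0 -10.6; -1 0 0 0 0 0 -10.6; -1 0 0 0 0 0 -10.6; -1 0 0 0 0 0 -10.6; -1 0 0 0 0 0 0"
}}

```text
clock: 5.1
eef_pos: [561.0, 110.8, 368.7]
tcp_rot: [3.131, -0.015, -2.42]
contact_force: [-0.2, -0.4, -0.8]
opening: 1.002
```

```bash
cat > look.py <<'E'
import sys,cv2
from rig import r,vision
from h import *
s=r.sense();p=vision.camera_params("wrist");f=vision.grab_frame("wrist")
cv2.imwrite(f"pics/{sys.argv[1]}.png",f[:,:,::-1])
print(s["eef_pos"],s["tcp_rot"],s["qpos"],p)
d=R.from_euler('xyz',p["rotation"]).inv().apply(np.array([572,132,262])-p["position"])
print("expect",p["cx"]-p["fx"]*d[0]/d[2],p["cy"]+p["fy"]*d[1]/d[2])
E
python3 look.py w1
```

```text
[560.97699692 110.77648157 368.66163391] [ 3.13135078 -0.01487384 -2.41977863] [ 1.91551924e-01  1.78460384e-01  1.56335904e+00  1.32886279e-03
  1.41778431e+00 -2.10119662e+00] {'fx': 351.249272203501, 'fy': 351.249272203501, 'cx': 319.56305648867885, 'cy': 239.0479996364951, 'position': array([510.76219815,  63.82923916, 512.40242663]), 'rotation': array([-0.27279751, -0.01139311,  2.29181696])}
expect 330.03792208757136 265.66869750116126
```

View pics/w1.png

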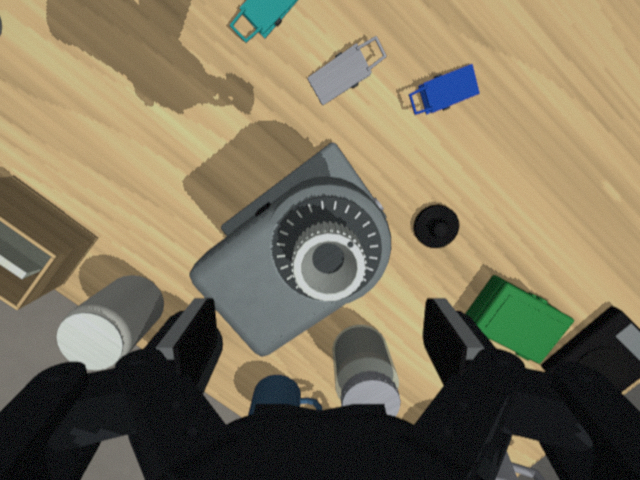

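The wrist view shows the dial's top ring at about (330,266), with the dark screw at (350,244). The prediction from triangulation was (330,265.7), so they agree. Next is an ellipse fit to refine it and work out the move.

```bash
cat > mv.py <<'E'
# remaining motion, in tool axes and row units, to a levelled pose above the dial
import sys
from rig import r
from h import *
def go(x,y,z,yaw=None):
    s=r.sense();M=R.from_euler('xyz',s["tcp_rot"]);yaw=s["tcp_rot"][2] if yaw is None else yaw
    t=M.inv().apply(np.array([x,y,z])-s["eef_pos"])/40
    w=np.degrees((M.inv()*R.from_euler('xyz',[np.pi,0,yaw])).as_rotvec())
    print(np.round(t,2),np.round(w,2),"q",np.round(s["qpos"],3),"tcp",np.round(s["eef_pos"],1),"yaw",round(np.degrees(s["tcp_rot"][2]),2),"F",np.round(s["contact_force"],1),"T",np.round(s["wrist_torque"],3),"op",round(s["opening"],3),s["clock"])
if __name__=="__main__": go(*map(float,sys.argv[1:]))
E
python3 - <<'E'
import cv2
from rig import vision
from h import *
f=cv2.imread("pics/w1.png");h=cv2.cvtColor(f,cv2.COLOR_BGR2HSV)
m=((h[:,:,2]>165)&(h[:,:,1]<40)).astype('uint8')*255;m[:200]=0;m[310:]=0;m[:,:280]=0;m[:,380:]=0
m=cv2.morphologyEx(m,cv2.MORPH_OPEN,np.ones((3,3)))
c=max(cv2.findContours(m,0,1)[0],key=cv2.contourArea);e=cv2.fitEllipse(cv2.convexHull(c));print(e)
p=vision.camera_params("wrist");print(plane(ray(p,*e[0]),262), "diam mm",e[1][0]*250.4/351, e[1][1]*250.4/351)
p=plane(ray(p,*e[0]),262)
E
python3 mv.py 572 132 290
```

```text
((328.748779296875, 266.8753356933594), (66.85514831542969, 71.91520690917969), 82.81267547607422)
[573.44763926 131.91284043 262.        ] diam mm 47.693815208500276 51.30361199446893
[-0.59  0.2   1.96] [ 0.58 -0.85 -0.  ] q [ 1.920e-01  1.780e-01  1.563e+00  1.000e-03  1.418e+00 -2.099e+00] tcp [561.  110.8 368.7] yaw -138.79 F [-0.3 -0.4  0.5] T [-0.006  0.036  0.005] op 1.001 5.15
```

Emit:
{"method": "move_arm", "body": {
  "series": "-1 -0.6 0.2 0 0.6 -0.85 0; -1 0 0 0.9 0 0 0; -1 0 0 0.8 0 0 0; -1 0 0 0 0 0 0"
}}

```text
clock: 5.65
eef_pos: [576.3, 135.9, 299.6]
tcp_rot: [-3.139, 0.005, -2.435]
contact_force: [-0.9, -1.1, 0.4]
opening: 1.0
```

```bash
python3 mv.py 572.5 132 225
```

```text
[ 0.14 -0.01  1.86] [-0.12  0.28 -0.  ] q [ 0.229  0.242  1.632  0.     1.263 -2.048] tcp [576.3 135.9 299.6] yaw -139.53 F [-0.9 -1.1  0.4] T [-0.015  0.014 -0.019] op 1.0 5.65
```

Emit:
{"method": "move_arm", "body": {
  "series": "-1 0.14 0 0.3 0 0.3 0; -1 0 0 0.5 0 0 0; -1 0 0 0.5 0 0 0; -1 0 0 0.4 0 0 0; -1 0 0 0 0 0 0; -1 0 0 0 0 0 0"
}}

```text
clock: 6.4
eef_pos: [575.0, 133.4, 234.0]
tcp_rot: [-3.136, 0.006, -2.439]
contact_force: [-0.2, -0.3, 0.3]
opening: 1.002
```

```bash
python3 mv.py 572.5 132 225
```

```text
[0.07 0.01 0.23] [-0.34  0.35 -0.  ] q [ 0.227  0.292  1.713 -0.003  1.128 -2.045] tcp [575.  133.4 234. ] yaw -139.75 F [-0.2 -0.3  0.3] T [-0.003  0.001  0.061] op 1.002 6.4
```

Emit:
{"method": "move_arm", "body": {
  "series": "-1 0.07 0 0.22 -0.3 0.3 0; -1 0 0 0 0 0 0; 0 0 0 0 0 0 0; 1 0 0 0 0 0 0; 1 0 0 0 0 0 0; 1 0 0 0 0 0 0; 1 0 0 0 0 0 0; 1 0 0 0 0 0 0"
}}

```text
clock: 7.4
eef_pos: [573.0, 132.1, 226.7]
tcp_rot: [-3.142, 0.002, -2.44]
contact_force: [-1.3, 0.9, 0.1]
opening: 0.665
```

```bash
python3 mv.py 572.5 132 225
```

```text
[0.01 0.01 0.04] [-0.    0.14 -0.  ] q [ 2.230e-01  2.990e-01  1.721e+00  1.000e-03  1.119e+00 -2.050e+00] tcp [573.  132.1 226.7] yaw -139.78 F [-1.3  0.9  0.1] T [ 0.089  0.146 -0.052] op 0.665 7.4
```

Emit:
{"method": "move_arm", "body": {
  "series": "1 0 0 0 0 0 5; 1 0 0 0 0 0 5; 1 0 0 0 0 0 5; 1 0 0 0 0 0 5; 1 0 0 0 0 0 5; 1 0 0 0 0 0 5; 1 0 0 0 0 0 0; 1 0 0 0 0 0 0"
}}

```text
clock: 8.4
eef_pos: [573.1, 131.9, 226.7]
tcp_rot: [3.141, 0.002, -2.977]
contact_force: [-0.8, 0.5, -0.5]
opening: 0.669
```

```bash
python3 mv.py 572.5 132 226.7
```

```text
[0.01 0.   0.  ] [0.04 0.11 0.  ] q [ 2.230e-01  2.990e-01  1.721e+00  1.000e-03  1.119e+00 -1.513e+00] tcp [573.1 131.9 226.7] yaw -170.56 F [-0.8  0.5 -0.5] T [ 0.025  0.071 -0.019] op 0.669 8.4
```

```bash
cat > t.py <<'E'
from rig import r
import numpy as np
s=r.sense();a=(-139.78-np.degrees(s["tcp_rot"][2]))%360
if a>340:a-=360
print("turned %.2f = %.2f clicks"%(a,a/15),"T",np.round(s["wrist_torque"],3),"F",np.round(s["contact_force"],1),"xyz",np.round(s["eef_pos"],1),"q6 %.3f"%s["qpos"][5],"eff6 %.3f"%s["joint_efforts"][5],s["clock"])
E
```

Emit:
{"method": "move_arm", "body": {
  "series": "1 0 0 0 0 0 4; 1 0 0 0 0 0 0; 1 0 0 0 0 0 0"
}}

```text
clock: 8.78
eef_pos: [573.1, 131.9, 226.7]
tcp_rot: [3.141, 0.002, -3.042]
contact_force: [0.0, -0.9, 0.2]
opening: 0.665
```

```bash
python3 t.py
```

```text
turned 34.52 = 2.30 clicks T [0.028 0.137 0.041] F [ 0.  -0.9  0.2] xyz [573.1 131.9 226.7] q6 -1.447 eff6 0.127 8.775
```

Emit:
{"method": "move_arm", "body": {
  "series": "1 0 0 0 0 0 5; 1 0 0 0 0 0 5; 1 0 0 0 0 0 5; 1 0 0 0 0 0 0; 1 0 0 0 0 0 0"
}}

```text
clock: 9.4
eef_pos: [573.1, 131.8, 226.7]
tcp_rot: [3.141, 0.002, 2.981]
contact_force: [-1.3, -0.1, -0.4]
opening: 0.665
```

```bash
python3 t.py
```

```text
turned 49.42 = 3.29 clicks T [-0.019  0.069  0.103] F [-1.3 -0.1 -0.4] xyz [573.1 131.8 226.7] q6 -1.187 eff6 0.143 9.4
```

Emit:
{"method": "move_arm", "body": {
  "series": "1 0 0 0 0 0 5; 1 0 0 0 0 0 5; 1 0 0 0 0 0 5; 1 0 0 0 0 0 5; 1 0 0 0 0 0 5; 1 0 0 0 0 0 5; 1 0 0 0 0 0 0; 1 0 0 0 0 0 0"
}}

```text
clock: 10.4
eef_pos: [573.0, 131.6, 226.7]
tcp_rot: [3.14, 0.001, 2.459]
contact_force: [-1.4, 0.8, 0.7]
opening: 0.668
```

```bash
python3 t.py
```

```text
turned 79.35 = 5.29 clicks T [-0.004  0.137  0.12 ] F [-1.4  0.8  0.7] xyz [573.  131.6 226.7] q6 -0.665 eff6 0.140 10.4
```

Turning is exact and the torque is consistent, at about 0.14 N·m a third of the way past a detent. From here I go one click per call.

Emit:
{"method": "move_arm", "body": {
  "series": "1 0 0 0 0 0 5; 1 0 0 0 0 0 5; 1 0 0 0 0 0 5; 1 0 0 0 0 0 0; 1 0 0 0 0 0 0"
}}

```text
clock: 11.02
eef_pos: [573.0, 131.6, 226.7]
tcp_rot: [3.14, 0.001, 2.201]
contact_force: [0.2, -0.5, 0.0]
opening: 0.659
```

```bash
python3 t.py
```

```text
turned 94.11 = 6.27 clicks T [-0.006  0.167  0.053] F [ 0.2 -0.5  0. ] xyz [573.  131.6 226.7] q6 -0.407 eff6 0.136 11.025
```

Emit:
{"method": "move_arm", "body": {
  "series": "1 0 0 0 0 0 5; 1 0 0 0 0 0 5; 1 0 0 0 0 0 5; 1 0 0 0 0 0 0; 1 0 0 0 0 0 0"
}}

```text
clock: 11.65
eef_pos: [572.9, 131.5, 226.7]
tcp_rot: [3.14, 0.0, 1.944]
contact_force: [-0.4, -0.4, -0.6]
opening: 0.666
```

```bash
python3 t.py
```

```text
turned 108.86 = 7.26 clicks T [-0.044  0.153  0.093] F [-0.4 -0.4 -0.6] xyz [572.9 131.5 226.7] q6 -0.150 eff6 0.132 11.65
```

Emit:
{"method": "move_arm", "body": {
  "series": "1 0 0 0 0 0 5; 1 0 0 0 0 0 5; 1 0 0 0 0 0 5.2; 1 0 0 0 0 0 0; 1 0 0 0 0 0 0"
}}

```text
clock: 12.28
eef_pos: [572.8, 131.5, 226.7]
tcp_rot: [3.14, -0.0, 1.683]
contact_force: [0.4, 0.3, 1.1]
opening: 0.665
```

```bash
python3 t.py
```

```text
turned 123.81 = 8.25 clicks T [-0.011  0.129  0.052] F [0.4 0.3 1.1] xyz [572.8 131.5 226.7] q6 0.111 eff6 0.132 12.275
```

Emit:
{"method": "move_arm", "body": {
  "series": "1 0 0 0 0 0 5; 1 0 0 0 0 0 5; 1 0 0 0 0 0 5.4; 1 0 0 0 0 0 0; 1 0 0 0 0 0 0"
}}

```text
clock: 12.9
eef_pos: [572.7, 131.5, 226.7]
tcp_rot: [3.141, -0.0, 1.419]
contact_force: [-1.4, -0.3, 0.3]
opening: 0.667
```

```bash
python3 t.py
```

```text
turned 138.94 = 9.26 clicks T [-0.004  0.145  0.041] F [-1.4 -0.3  0.3] xyz [572.7 131.5 226.7] q6 0.375 eff6 0.134 12.9
```

Emit:
{"method": "move_arm", "body": {
  "series": "1 0 0 0 0 0 5; 1 0 0 0 0 0 5; 1 0 0 0 0 0 5.4; 1 0 0 0 0 0 0; 1 0 0 0 0 0 0"
}}

```text
clock: 13.52
eef_pos: [572.7, 131.5, 226.7]
tcp_rot: [3.141, -0.001, 1.155]
contact_force: [0.4, 0.4, 0.6]
opening: 0.668
```

```bash
python3 t.py
```

```text
turned 154.05 = 10.27 clicks T [0.031 0.128 0.058] F [0.4 0.4 0.6] xyz [572.7 131.5 226.7] q6 0.639 eff6 0.136 13.525
```

Emit:
{"method": "move_arm", "body": {
  "series": "1 0 0 0 0 0 5; 1 0 0 0 0 0 5; 1 0 0 0 0 0 5.4; 1 0 0 0 0 0 0; 1 0 0 0 0 0 0"
}}

```text
clock: 14.15
eef_pos: [572.6, 131.6, 226.7]
tcp_rot: [3.141, -0.001, 0.891]
contact_force: [-0.5, 0.6, -0.3]
opening: 0.659
```

```bash
python3 t.py
```

```text
turned 169.15 = 11.28 clicks T [0.02  0.145 0.097] F [-0.5  0.6 -0.3] xyz [572.6 131.6 226.7] q6 0.903 eff6 0.137 14.15
```

Emit:
{"method": "move_arm", "body": {
  "series": "1 0 0 0 0 0 5; 1 0 0 0 0 0 5; 1 0 0 0 0 0 5.4; 1 0 0 0 0 0 0; 1 0 0 0 0 0 0"
}}

```text
clock: 14.78
eef_pos: [572.5, 131.7, 226.7]
tcp_rot: [-3.142, -0.001, 0.628]
contact_force: [-0.4, -0.5, -0.1]
opening: 0.662
```

```bash
python3 t.py
```

```text
turned 184.22 = 12.28 clicks T [-0.018  0.126  0.315] F [-0.4 -0.5 -0.1] xyz [572.5 131.7 226.7] q6 1.166 eff6 0.366 14.775
```

Emit:
{"method": "move_arm", "body": {
  "series": "1 0 0 0 0 0 1; 1 0 0 0 0 0 0; 1 0 0 0 0 0 0; 1 0 0 0 0 0 0"
}}

```text
clock: 15.28
eef_pos: [572.6, 131.7, 226.7]
tcp_rot: [3.142, -0.001, 0.613]
contact_force: [-1.0, 1.3, 0.7]
opening: 0.666
```

```bash
python3 t.py
```

```text
turned 185.07 = 12.34 clicks T [-0.005  0.162  0.349] F [-1.   1.3  0.7] xyz [572.6 131.7 226.7] q6 1.181 eff6 0.369 15.275
```

The stop is reached: torque jumped from about 0.137 to 0.37 N·m at 12 clicks, matching 5 N·m/rad × 4.2°. The extra degree added no torque, so the pads may have crept a fraction of a degree. I'll check the phase while opening.

Emit:
{"method": "move_arm", "body": {
  "series": "1 0 0 0 0 0 -5; 1 0 0 0 0 0 -5; 1 0 0 0 0 0 -5; 1 0 0 0 0 0 -5; 1 0 0 0 0 0 0; 1 0 0 0 0 0 0"
}}

```text
clock: 16.02
eef_pos: [572.6, 131.6, 226.7]
tcp_rot: [-3.141, -0.001, 0.968]
contact_force: [0.1, -0.3, 0.6]
opening: 0.666
```

```bash
python3 t.py
```

```text
turned 164.75 = 10.98 clicks T [-0.033  0.182  0.021] F [ 0.1 -0.3  0.6] xyz [572.6 131.6 226.7] q6 0.825 eff6 -0.070 16.025
```

Emit:
{"method": "move_arm", "body": {
  "series": "1 0 0 0 0 0 -5; 1 0 0 0 0 0 -5; 1 0 0 0 0 0 -5; 1 0 0 0 0 0 0; 1 0 0 0 0 0 0"
}}

```text
clock: 16.65
eef_pos: [572.7, 131.6, 226.7]
tcp_rot: [3.141, -0.001, 1.227]
contact_force: [-1.0, 0.6, 0.5]
opening: 0.668
```

```bash
python3 t.py; python3 look.py w2
```

```text
turned 149.89 = 9.99 clicks T [-0.038  0.141  0.041] F [-1.   0.6  0.5] xyz [572.7 131.6 226.7] q6 0.565 eff6 -0.060 16.65
[572.66780961 131.56129019 226.7136194 ] [ 3.14149994e+00 -1.36399859e-03  1.22741517e+00] [2.22620481e-01 2.99293581e-01 1.72091237e+00 1.22348471e-03
 1.12057728e+00 5.65469729e-01] {'fx': 351.249272203501, 'fy': 351.249272203501, 'cx': 319.56305648867885, 'cy': 239.0479996364951, 'position': array([598.06310982, 199.4361407 , 369.51136063]), 'rotation': array([-0.284341  ,  0.00053632, -0.34398198])}
expect 314.62278534287253 350.60197469172726
```

View pics/w2.png

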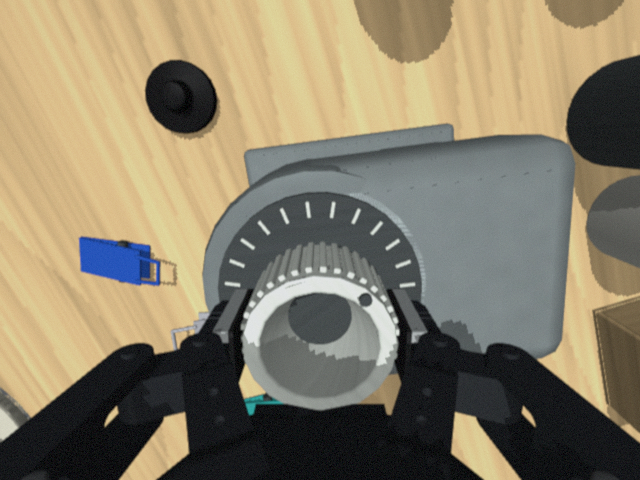

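The screw is at (365,299) with the dial ring centred at about (320,342), and the grip is centred. I'll open the remaining clicks now and then check the screw's angle against the start picture.

Emit:
{"method": "move_arm", "body": {
  "series": "1 0 0 0 0 0 -5; 1 0 0 0 0 0 -5; 1 0 0 0 0 0 -5; 1 0 0 0 0 0 -5; 1 0 0 0 0 0 -5; 1 0 0 0 0 0 -5; 1 0 0 0 0 0 -5; 1 0 0 0 0 0 -5; 1 0 0 0 0 0 -5; 1 0 0 0 0 0 -5; 1 0 0 0 0 0 -5; 1 0 0 0 0 0 -5; 1 0 0 0 0 0 -5; 1 0 0 0 0 0 -5; 1 0 0 0 0 0 -5; 1 0 0 0 0 0 -5; 1 0 0 0 0 0 -5; 1 0 0 0 0 0 -5; 1 0 0 0 0 0 0; 1 0 0 0 0 0 0"
}}

```text
clock: 19.2
eef_pos: [573.1, 131.7, 226.7]
tcp_rot: [3.139, 0.001, 2.815]
contact_force: [-0.9, -0.3, 0.5]
opening: 0.664
```

```bash
python3 t.py
```

```text
turned 58.91 = 3.93 clicks T [-0.044  0.138 -0.037] F [-0.9 -0.3  0.5] xyz [573.1 131.7 226.7] q6 -1.023 eff6 -0.088 19.2
```

Now 8 clicks open. I'll make the last click, aiming at a hand angle of about 46.5°, where the torque should be near zero.

Emit:
{"method": "move_arm", "body": {
  "series": "1 0 0 0 0 0 -5; 1 0 0 0 0 0 -5; 1 0 0 0 0 0 -5; 1 0 0 0 0 0 2.5; 1 0 0 0 0 0 0; 1 0 0 0 0 0 0"
}}

```text
clock: 19.95
eef_pos: [573.1, 131.8, 226.7]
tcp_rot: [3.139, 0.001, 3.031]
contact_force: [-0.3, 0.3, -0.2]
opening: 0.665
```

```bash
python3 t.py; python3 look.py w3
```

```text
turned 46.53 = 3.10 clicks T [-0.002  0.11   0.071] F [-0.3  0.3 -0.2] xyz [573.1 131.8 226.7] q6 -1.239 eff6 0.060 19.95
[573.08208036 131.80584456 226.70930248] [3.13939871e+00 1.25339029e-03 3.03145700e+00] [ 0.22254259  0.29942766  1.72073691  0.00184947  1.1195276  -1.23892445] {'fx': 351.249272203501, 'fy': 351.249272203501, 'cx': 319.56305648867885, 'cy': 239.0479996364951, 'position': array([502.60488289, 139.7244382 , 369.31847637]), 'rotation': array([-0.28786524, -0.00353224,  1.4600597 ])}
expect 318.4545323350409 343.4636276050245
```

Emit:
{"method": "move_arm", "body": {
  "series": "0 0 0 0 0 0 0; -1 0 0 0 0 0 0; -1 0 0 0 0 0 0; -1 0 0 0 0 0 0; -1 0 0 0 0 0 0; -1 0 0 -0.5 0 0 0; -1 0 0 -0.8 0 0 0; -1 0 0 -0.8 0 0 0; -1 0 0 -0.8 0 0 0; -1 0 0 -0.7 0 0 0; -1 0 0 0 0 0 0; -1 0 0 0 0 0 0"
}}

```text
clock: 21.5
eef_pos: [572.7, 131.4, 374.0]
tcp_rot: [3.14, 0.001, 3.031]
contact_force: [-0.5, 0.1, -0.9]
opening: 0.997
```

```bash
python3 look.py w4; python3 - <<'E'
import cv2,numpy as np
a=cv2.imread("pics/w1.png")[190:320,260:400];b=cv2.imread("pics/w4.png")[200:380,220:420]
cv2.imwrite("pics/crop2.png",np.hstack([cv2.resize(i,(400,400)) for i in(a,b)]))
E
```

```text
[572.65751216 131.38572287 374.00621886] [3.13964501e+00 7.22596452e-04 3.03140627e+00] [ 0.22203898  0.19126797  1.53646044  0.00162578  1.41254615 -1.23882681] {'fx': 351.249272203501, 'fy': 351.249272203501, 'cx': 319.56305648867885, 'cy': 239.0479996364951, 'position': array([502.23824869, 139.3141367 , 516.65804998]), 'rotation': array([-0.28727927, -0.00328109,  1.45993167])}
expect 319.04899309238596 232.54727411246049
```

View pics/w4.png

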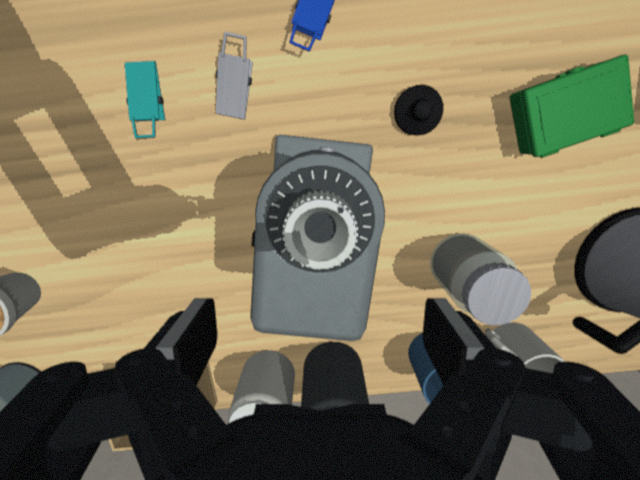

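The screw is at about (340,209), and everything else is untouched. Next I compute the screw's world angle before and after.

```bash
python3 - <<'E'
import cv2
from rig import vision
from h import *
c=vision.camera_params("wrist")
def f(n,g,pos,rot):
    p=dict(c);p["position"]=np.array(pos);p["rotation"]=np.array(rot)
    im=cv2.GaussianBlur(cv2.cvtColor(cv2.imread(n),6),(3,3),0);x,y=g
    w=im[y-6:y+7,x-6:x+7].astype(float);m=np.clip(120-w,0,None);Y,X=np.mgrid[-6:7,-6:7]
    u,v=x+(m*X).sum()/m.sum(),y+(m*Y).sum()/m.sum()
    P=plane(ray(p,u,v),262)-[573,132,262];a=np.degrees(np.arctan2(P[1],P[0]));print(u,v,"r",np.hypot(*P[:2]),"ang",a);return a
a=f("pics/w1.png",(350,244),[510.76219815,63.82923916,512.40242663],[-0.27279751,-0.01139311,2.29181696])
b=f("pics/w4.png",(340,209),[502.23824869,139.3141367,516.65804998],[-0.28727927,-0.00328109,1.45993167])
print("clockwise clicks",((a-b)%360)/15)
E
```

```text
349.08780487804876 244.8448780487805 r 22.59112297243931 ang -179.337784884762
338.77525252525254 210.68602693602693 r 22.87692092402965 ang 134.43011660795483
clockwise clicks 3.0821399004855454
```

View pics/crop2.png

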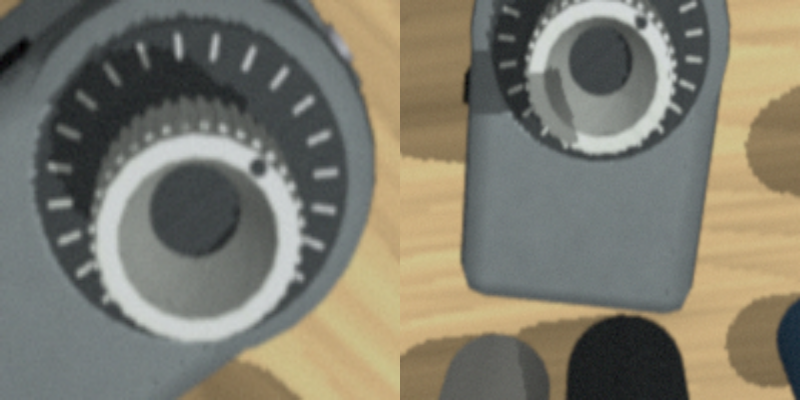

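```bash
python3 -c "
from rig import r
print(r.sign_off())"
```

```text
the job is handed in; nothing more can be done
None
```

The grinder is set for the press pot: I wound the dial clockwise to burr touch, opened it nine clicks anticlockwise and let go. The job is handed in at about 21.5 s on the robot's clock. `sign_off` gave no verdict.

- **Winding in:** The dial went in 12 clicks in a single grasp, although the notes say more than about 1.5 rad needs a fresh one. Torque was steady at 0.13–0.14 N·m at the same point past each click. At click 12 it rose to 0.37 N·m, which matches 5 N·m/rad × 4.2°. I held it there for more than half a second, well below the 0.8 N·m that jams the burrs.
- **Opening:** After nine clicks the remaining torque was only 0.06 N·m, so the dial was resting close to a click when released.
- **Screw check:** The rim screw shows a net turn of 3.08 clicks clockwise from the start, which fits going from 12 to 9 open (about 0.1 click is measuring error).
- **A reading that disagreed:** Against the stop, turning one degree more did not raise the torque as expected (0.37 instead of about 0.44 N·m). The pads probably crept by 1–2°. That is well under half a click, and the screw check covers it.
- **Other things on the shelf:** I saw nothing displaced in the last wrist picture, which does not show the cup, cactus or console. Contact forces stayed under about 2 N at every reading.

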